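# Plug in the power module and draw-latch it

### The job

Push the power module along its dock to the end, until the orange spring catch clicks behind the module's orange lug. Then swing the latch claw over and hook its tooth behind the brass keeper on the module, and swing the red-handled lever over and fully down so that the latch pulls tight. Leave the other things on the bench where they are and let go of everything.

Things in the scene. Friction and masses are not known exactly. Their poses are not given: they have to be found in the camera images.
- dock: fixed dock: white chassis with grey top plate 270 x 140 mm, top at z 78 mm, two aluminium rails on it (tops z 90 mm); at its +x end a blue block (x 65 to 130, 90 mm wide, top z 106 mm) carries the latch. Origin: centre of the underside, on the bench. +x: direction in which the module is pushed home; z up. Catch on the -y side, lever handle on the +y side
- home (a point): point on the dock where the origin of the module lies when the module is fully home (dock x -25, y 0, z 78 mm)
- module: loose power module, about 0.5 kg, held down by the rails: it only slides along dock x; starts 55 to 85 mm short of home. Plate 180 x 80 x 6 mm, origin at the centre of its underside, x as the dock's. Heat sink 102 (x) x 36 x 54 mm on it, centred at x -39 mm; black block x 27 to 90 mm, top 106 mm above the bench. Pushing takes about 3 N, up to 8 N past the catch
- sink_grip (a point): point inside the heat sink on its middle plane, 15 mm below its top, moves with the module; the heat sink is 36 mm wide along y here and can be gripped from above or pushed
- keeper (a point): middle of the working face of the brass keeper: a ridge 6 mm thick and 30 mm wide on the module's black block, at module x 63, z 36 mm (114 mm above the bench), its top 123 mm above the bench; the face looks to -x and leans 15 degrees back over (undercut)
- catch (a joint): orange spring catch on the dock's -y side, hinge, rad: 0 = at rest, tip reaching inward; the lug pushes it aside to about 0.12; it springs back to 0 behind the lug when the module is home
- catch_tip (a point): inner end of the catch arm (arm 41 mm long, 11 mm high); the lug's rear face stands about 2 mm beyond it when the module is home
- lever (a joint): latch lever, hinge about the line through lever_pivot along dock y, rad: 0 = closed, handle level towards dock +x, at its stop; grows as the handle swings up and over to -x, limit 2.45; starts at 1.97 to 2.35, stays about where left (friction), though handling the claw can push it on. Once hooked it needs 1 to 5 N at the handle from 1.1 down to over centre (0.28); press it on down to 0
- lever_pivot (a point): lever axis, on the dock's middle plane, dock x 85 mm, z 112 mm
- lever_grip (a point): middle of the lever's handle: a red rod 11 mm thick and 46 mm long lying along the dock's y (dock y 44 to 90 mm), 65 mm from the lever axis; this point is at dock y 68 mm. The steel side arm of the lever runs at dock y 43 to 50 mm
- claw (a joint): hinge of the claw on the lever, rad, axis along dock y. Elevation of the claw arm (from dock +x upwards and over to -x) = pi + lever - claw; pi = lying level towards -x. Starts at its limit 4.36, tipped back over the blue block (elevation 40 to 65 degrees), resting by its weight; swings freely and, once past upright, falls towards the keeper
- claw_pivot (a point): axis of the claw on the lever, 14 mm from the lever axis, 16 degrees below the direction of the handle when closed, so it moves with the lever
- claw_tooth (a point): middle of the tooth's inner (hooking) face, 57 mm along the claw from claw_pivot. Steel claw arm 18 mm wide, tooth 6 mm thick and about 14 mm deep; total 67 mm. This point comes to lie on the keeper point when hooked tight
- claw_grip (a point): middle of the red thumb tab on the claw's back: 20 mm wide (dock y) x 10 x 20 mm high; 50 mm along the claw from claw_pivot and 24 mm off it (upward when the claw lies level). Pinched across its 20 mm, the claw turns between the fingers. With the lever open the tooth lands on the black block 10 to 20 mm short of the keeper, this point then about 135 mm above the bench
- claw_spring (a joint): stretch of the sprung claw, m: 0 = slack, about 0.003 to 0.005 when drawn tight (4 N per mm with 4 N preload)
- solder_reel: reel of solder, 64 mm wide, bystander
- relay_block: black relay 32 x 46 x 34 mm, bystander
- power_adapter: black power adapter 80 x 172 x 36 mm, bystander
- tape_masking: roll of masking tape 94 mm, bystander
- spare_fan: black fan 86 x 128 x 27 mm, bystander
- side_cutter: blue side cutters, bystander
- flux_bottle: purple flux bottle 41 mm wide, 130 mm high, bystander
- lug (a point): middle of the orange lug on the module's -y side (16 x 28 x 9 mm); the catch springs in behind it

How it is judged:
By the outcome, as a careful person would: the job done as asked, in the order asked, and still so for the second after the job is handed in, with the robot touching nothing.
It also fails if it takes over 69 s, if anything falls off the work surface, if the arm or the gripper's body presses on something with over 40 N, if the wrist force passes 120 N, or if a joint passes its speed limit or range.

### The arm

A 6-joint arm with a two-finger parallel gripper is mounted at the origin on the work surface; the furniture and walls round the work are solid. World frame = base frame: x ahead of the robot, y to its left, z up, the work surface at z = 0. Lengths are in mm, angles in rad, forces in N, time in s.
With the tool pointing down it reaches from about 275 to 750 mm from the base axis. Payload 10.2 kg.
Tool frame: the origin (TCP) lies midway between the tips of the shut fingers; the grasp point (between the pads) lies 19 mm behind it; z points along the fingers, y is the line along which they close (so a half turn about z gives the same grasp; the last joint's range is limited). The gripper opens to 85 mm and grips with 20 to 120 N. Pads are 22 mm wide; open, the fingers measure 114 mm over their backs; the gripper's body (76 mm by 85 mm) begins 54 mm behind the grasp point. The pads swing forward as they close: fully open they stand 13 mm farther back than shut.
Start: joints at [-1.459, 0.313, 1.498, -0, 1.331, -0.223], TCP at [172.492, -495.861, 231.294] pointing down, gripper open.
Joint ranges: [-2.94, 2.94], [-0.97, 2.17], [0.19, 2.56], [-1.23, 4.37], [0.02, 3.11], [-2.88, 2.88]. Speed limits (rad/s): [2.39, 2.39, 3.01, 3.14, 3.14, 3.14].

### API

Orientations are given as a unit quaternion [w, x, y, z].
In Python, from rig import sense, capture, finish_job, find_in, place_of gives the robot as it stands. The module is installed in compiled form; this text tells all that it offers.
- The arm moves only by the shell command python3 -m jog 'ROWS' [FORCE]. ROWS is JSON, a list of rows, each an object of numbers: "tx", "ty", "tz": the shift along the tool's x, y, z in mm; "ax", "ay", "az": the turn, a rotation vector about the tool's x, y, z in rad; "jaw": the closure, from -1 (fully open) to 1 (shut), so that 0 is half open. In form: [{"tx": .., "ty": .., "tz": .., "ax": .., "ay": .., "az": .., "jaw": ..}, ...]. A call has 1 to 5 rows; each row shifts and turns the commanded pose from where the row before left it, along the tool's axes as they then stand; what a row does not reach is not made up. A row lasts 1/8 s, in which the tool goes at most 62.5 mm and 10.7 degrees, less where a joint would pass 70% of its speed; a pose out of reach is approached as far as the arm can. A call with a gripper value outside its range is refused whole. The fingers move at their own pace and stop on an object; FORCE is the grip in N (left out, the last holds). Time passes only in rows, so rows that do not move let the fingers close. It gives the time, the measured TCP pose, the force, the opening and the grip force at its end, in the units of the state.
- sense(): the state, without advancing time (a new reading comes with each control period).
- capture(name): name is "side" or "top" or "wrist"; returns a dict with "color" (400x640x3 uint8, red, green, blue), "depth" (400x640 float32, mm along the optical axis (not along the pixel's ray), 0 where there is no reading), "fx", "fy", "cx", "cy" (pixels), "camera_from_world" (4x4, takes a point from world to camera coordinates); the wrist camera has in their place "mount" (4x4, takes a point from camera to tool coordinates, whose origin is the TCP and whose axes are the flange's). Camera axes: x right, y up, looking along -z (the intrinsics and any distortion apply to the point x, -y, -z); pixel columns grow to the right and rows downward; lengths in mm; the calibration is good to about 2 mm. A picture is of the moment at which its call begins: read the wrist's pose just before it.
- finish_job(): hands the job in; it is judged then, once.
Trained networks look in the newest picture that a camera, given by its name, has taken for a name from the list of things; names that differ only in an ending like _2 or _b are one class to them, and where a whole thing is asked for, a point or a joint stands for the part that bears it (a point fixed in the world has none). Each returns a list of dicts, best first, with "conf" (0 to 1); they miss things now and then, are a little off and sometimes report something else, mostly with a low value. They report only what shows in the picture. A call takes as long as a camera call.
- find_in(query, camera): "centre" ([column, row] in pixels, amid what is visible of it).
- place_of(query, camera): "centre" ([column, row] in pixels: a listed point, or the origin of a listed thing).
The state is a dict: "time_s": time; "joints": joint angles; "dq": joint speeds; "tau": joint torques, N m; "eef_pos": TCP position; "ee_rot": TCP orientation; "force": force on the tool from outside, world axes, zero at the start; "wrist_torque": the same for the moment, N m; "grip_width": opening from 0.0 (shut) to 1.0 (fully open); "grip_force": force on a finger pad.
Only numpy, scipy, OpenCV 4.12 (cv2) and the standard library are available. Lean on these libraries where they do the work, as an engineer would, in place of code of your own. Each camera call takes 0.05 s, during which the arm holds its last target. There are 200 camera calls.

## Working session

There is one attempt and no reset: what is moved stays moved. The work goes in short steps, Python scripts to look and compute and a shell command to move; the robot and the scene stay as the last step left them, time stands still between calls to the robot, and variables do not carry over. Pictures are saved under pics/ and viewed, at most 12 in all, crops included, and the job is handed in when it is done.

```bash
mkdir -p pics; cat > h.py <<'E'
import numpy as np, cv2
from rig import sense, capture, find_in, place_of
from scipy.spatial.transform import Rotation as R
def world(cap,uv,st=None,z=None,r=2):
    """pixel -> world by depth (z None) or by plane z"""
    u,v=uv
    if 'camera_from_world' in cap: T=np.linalg.inv(cap['camera_from_world'])
    else:
        q=st['ee_rot']; W=np.eye(4); W[:3,:3]=R.from_quat([q[1],q[2],q[3],q[0]]).as_matrix(); W[:3,3]=st['eef_pos']; T=W@cap['mount']
    ray=np.array([(u-cap['cx'])/cap['fx'],-(v-cap['cy'])/cap['fy'],-1])
    if z is None:
        d=cap['depth'][max(0,int(v)-r):int(v)+r+1,max(0,int(u)-r):int(u)+r+1]; d=d[d>0]
        if len(d)==0: return None
        return T[:3,:3]@(ray*np.median(d))+T[:3,3]
    dr=T[:3,:3]@ray; s=(z-T[2,3])/dr[2]; return T[:3,3]+s*dr
def save(cap,n): cv2.imwrite('pics/'+n+'.png',cap['color'][:,:,::-1])
E
python3 - <<'E'
from h import *
s=sense(); print(s)
zs=dict(home=78,module=78,keeper=114,sink_grip=123,lever_grip=None,claw_grip=None,lever_pivot=112,dock=0,catch_tip=None,lug=None,claw_tooth=None)
for c in ['top','side']:
    cap=capture(c); save(cap,c+'0')
    print(c,[k for k in cap if k not in('color','depth')],cap['fx'])
    for n,z in zs.items():
        for p in place_of(n,c)[:1]:
            print(n,round(p['conf'],2),np.round(p['centre']),world(cap,p['centre'],z=z).round(1) if z is not None else '', world(cap,p['centre']))
E
```

```text
{'time_s': 0.0, 'joints': array([-1.45941860e+00,  3.13458971e-01,  1.49846123e+00, -9.94331400e-06,
        1.33098732e+00, -2.23364091e-01]), 'dq': array([-1.62910535e-03,  2.44261518e-03, -5.54593566e-04, -4.95477983e-05,
       -1.22941059e-03, -7.18200760e-04]), 'tau': array([-7.52360556e-04, -4.12272978e+01, -2.59735143e+01, -2.43265995e-04,
        4.25328151e-03,  5.03874514e-05]), 'eef_pos': array([ 172.44971874, -495.59031216,  230.72139446]), 'ee_rot': array([-6.56675437e-04,  9.86025746e-01,  1.66591705e-01,  3.19716364e-05]), 'force': array([-0.9296078 , -0.13935303,  0.5413437 ]), 'wrist_torque': array([-0.00935494, -0.0126138 , -0.04900881]), 'grip_force': 0.0, 'grip_width': 1.0026377156138457}
top ['fx', 'fy', 'cx', 'cy', 'camera_from_world'] 483.2106774079672
home 0.92 [346. 189.] [525.8 -42.8  78. ] [519.92207224 -41.26558103 108.63041485]
module 0.63 [322. 186.] [539.4  47.   78. ] [528.30688757  46.90461954 134.060558  ]
keeper 0.6 [343. 187.] [526.1 -29.8 114. ] [526.42023719 -29.873538   112.25539459]
sink_grip 0.62 [313. 184.] [536.6  75.3 123. ] [534.53893436 
[... 791 characters left out ...]
6]
keeper 0.61 [303. 182.] [536.6 -34.8 114. ] [536.30844891 -26.17661987 117.08755529]
sink_grip 0.75 [298. 194.] [546.5  83.6 123. ] [545.70232541 101.36675998 129.90520285]
lever_grip 0.63 [288. 157.]  [ 585.34932511 -111.92213601  166.4324506 ]
claw_grip 0.43 [309. 156.]  [ 519.86577664 -180.13252314  149.31686292]
lever_pivot 0.82 [310. 175.] [ 515.2 -104.6  112. ] [ 515.49235487 -127.4723481   104.20445418]
dock 0.59 [309. 216.] [518.2 -43.5   0. ] [516.02097995  78.07290617  54.39590048]
catch_tip 0.74 [406. 285.]  [293.23922229 340.02817081   1.7943231 ]
lug 0.6 [408. 288.]  [297.19666301 369.75039941  12.27997002]
claw_tooth 0.75 [310. 213.]  [513.90194868 121.09253732  82.6140664 ]
```

```bash
python3 - <<'E'
import cv2
a=cv2.imread('pics/top0.png'); b=cv2.imread('pics/side0.png')
cv2.imwrite('pics/top0c.png',cv2.resize(a[120:270,240:440],None,fx=4,fy=4,interpolation=2)); 
cv2.imwrite('pics/side0c.png',cv2.resize(b[100:300,200:460],None,fx=3,fy=3,interpolation=2))
E
```

```text
(no output)
```

View pics/top0c.png

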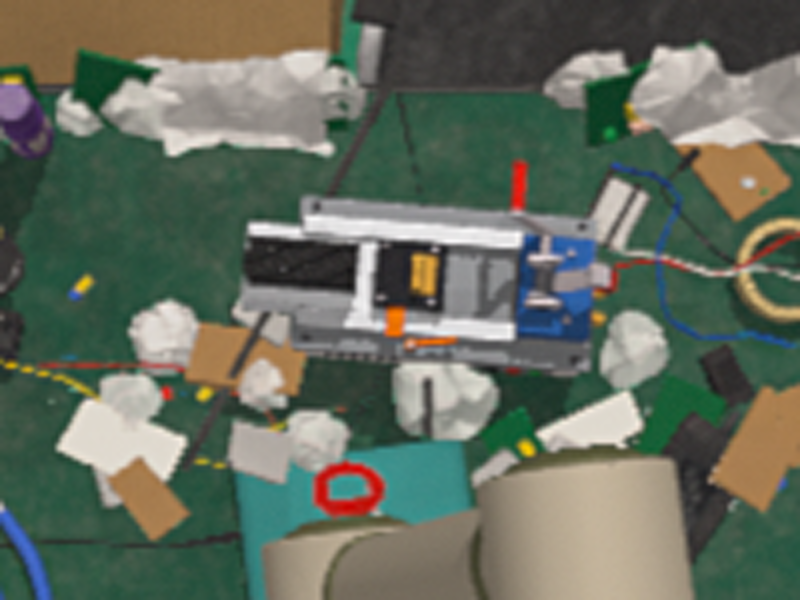

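View pics/side0c.png

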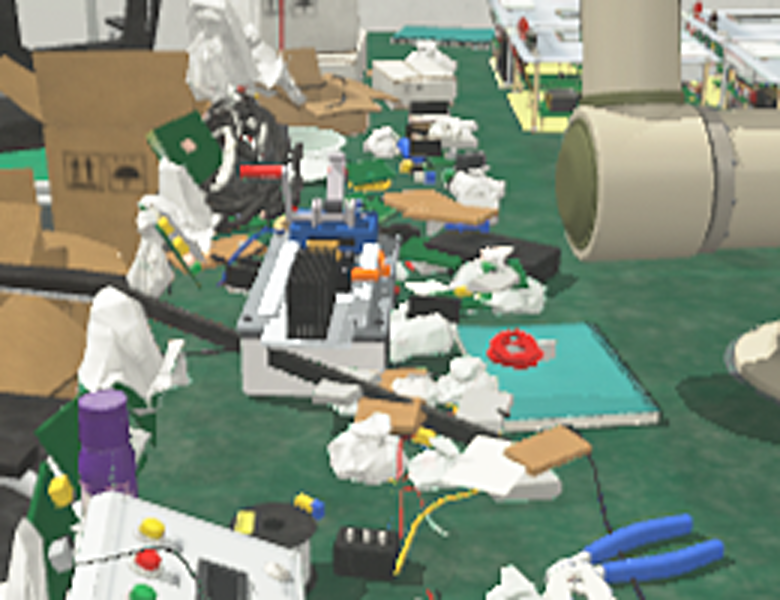

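```bash
python3 -m jog '[{"tz":-30,"az":-0.18},{"tz":-30,"az":-0.18},{"tz":-30,"az":-0.18},{"tz":-30,"az":-0.18},{"az":-0.18}]'; python3 -m jog '[{"az":-0.18},{"az":-0.07,"tx":30},{"tx":60},{"tx":60},{"tx":60}]';python3 -m jog '[{"tx":40,"ty":45},{"tx":40,"ty":45},{"tx":40,"ty":45},{"tx":40,"ty":45},{"tx":40,"ty":45}]'
```

```text
schema error: expected keys tx, ty, tz, ax, ay, az, jaw
schema error: expected keys tx, ty, tz, ax, ay, az, jaw
schema error: expected keys tx, ty, tz, ax, ay, az, jaw
```

```bash
python3 -m jog '[{"tx":0,"ty":0,"tz":-30,"ax":0,"ay":0,"az":-0.18,"jaw":-1},{"tx":0,"ty":0,"tz":-30,"ax":0,"ay":0,"az":-0.18,"jaw":-1},{"tx":0,"ty":0,"tz":-30,"ax":0,"ay":0,"az":-0.18,"jaw":-1},{"tx":0,"ty":0,"tz":-30,"ax":0,"ay":0,"az":-0.18,"jaw":-1},{"tx":0,"ty":0,"tz":0,"ax":0,"ay":0,"az":-0.18,"jaw":-1}]'; python3 -m jog '[{"tx":0,"ty":0,"tz":0,"ax":0,"ay":0,"az":-0.18,"jaw":-1},{"tx":30,"ty":0,"tz":0,"ax":0,"ay":0,"az":-0.07,"jaw":-1},{"tx":60,"ty":0,"tz":0,"ax":0,"ay":0,"az":0,"jaw":-1},{"tx":60,"ty":0,"tz":0,"ax":0,"ay":0,"az":0,"jaw":-1},{"tx":60,"ty":0,"tz":0,"ax":0,"ay":0,"az":0,"jaw":-1}]';python3 -m jog '[{"tx":40,"ty":45,"tz":0,"ax":0,"ay":0,"az":0,"jaw":-1},{"tx":40,"ty":45,"tz":0,"ax":0,"ay":0,"az":0,"jaw":-1},{"tx":40,"ty":45,"tz":0,"ax":0,"ay":0,"az":0,"jaw":-1},{"tx":40,"ty":45,"tz":0,"ax":0,"ay":0,"az":0,"jaw":-1},{"tx":40,"ty":45,"tz":0,"ax":0,"ay":0,"az":0,"jaw":-1}]'
```

```text
time_s: 1.82
eef_pos: [172.6, -496.4, 353.6]
ee_rot: [0.002, 0.814, 0.581, -0.001]
force: [-0.1, 0.2, -0.6]
grip_width: 0.998
grip_force: 0.0
time_s: 2.45
eef_pos: [192.5, -285.0, 351.2]
ee_rot: [0.0, 0.737, 0.676, -0.0]
force: [-0.0, -0.5, 0.4]
grip_width: 0.995
grip_force: 0.0
time_s: 3.08
eef_pos: [435.4, -105.3, 351.5]
ee_rot: [0.0, 0.737, 0.676, 0.0]
force: [0.2, -1.0, 0.8]
grip_width: 1.0
grip_force: 0.0
```

```bash
python3 -m jog '[{"tx":20,"ty":40,"tz":-10,"ax":0,"ay":0,"az":0,"jaw":-1},{"tx":20,"ty":30,"tz":-10,"ax":0,"ay":0,"az":0,"jaw":-1},{"tx":0,"ty":0,"tz":0,"ax":0,"ay":0,"az":0,"jaw":-1}]'
cat > look.py <<'E'
import sys
from h import *
def look(name,names,cam='wrist'):
    s=sense(); cap=capture(cam); save(cap,name)
    zs=dict(home=78,module=78,keeper=114,sink_grip=123,lever_pivot=112,dock=0)
    for n in names:
        for p in place_of(n,cam)[:1]:
            w=world(cap,p['centre'],s); z=zs.get(n)
            print(n,round(p['conf'],2),np.round(p['centre']),world(cap,p['centre'],s,z=z).round(1) if z is not None else '',w if w is None else w.round(1))
    return s,cap
if __name__=='__main__': look(sys.argv[1],sys.argv[2].split(','),*(sys.argv[3:]))
E
python3 look.py w1 home,module,keeper,sink_grip,lever_pivot,lever_grip,claw_grip,lug,catch_tip,dock,claw_tooth; python3 -c "
from rig import sense;import numpy as np
from h import *
print(capture('wrist')['mount'].round(2))"
```

```text
time_s: 3.45
eef_pos: [508.4, -72.1, 371.0]
ee_rot: [-0.0, 0.736, 0.677, 0.0]
force: [-1.6, 0.3, -0.6]
grip_width: 0.999
grip_force: 0.0
module 0.79 [330.  76.] [529.3  33.2  78. ] [528.9  32.4  89.4]
keeper 0.6 [330. 132.] [523.3 -31.9 114. ] [523.2 -31.3 120.9]
sink_grip 0.63 [330.  36.] [530.9  71.5 123. ] [530.4  69.2 135.7]
lever_pivot 0.91 [331. 217.] [ 515.6 -141.4  112. ] [ 515.6 -135.3  129.5]
lever_grip 0.67 [393. 205.]  [ 584.9 -112.2  171.4]
claw_grip 0.65 [329. 258.]  [ 509.8 -179.9  154.7]
lug 0.76 [297. 116.]  [484. -11. 100.]
catch_tip 0.44 [291. 159.]  [469.7 -65.5  88.5]
dock 0.73 [326. 140.] [518.3 -53.5   0. ] [517.5 -42.3 106.8]
claw_tooth 0.89 [332. 261.]  [ 513.5 -175.8  169.8]
[[  -0.      0.96    0.28   72.48]
 [   1.      0.      0.      0.19]
 [   0.      0.28   -0.96 -141.46]
 [   0.      0.      0.      1.  ]]
```

View pics/w1.png

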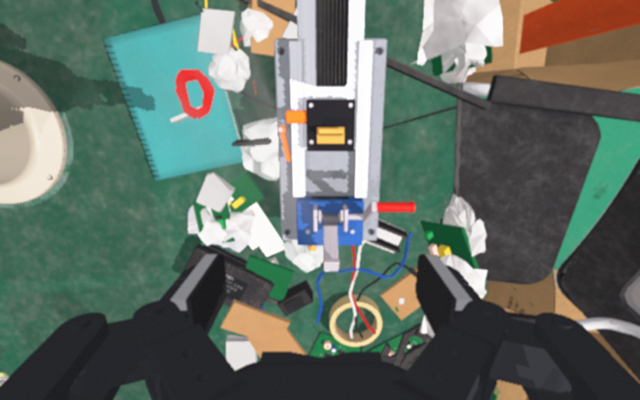

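```bash
python3 - <<'E'
from h import *
s=sense(); cap=capture('wrist')
v,u=np.mgrid[0:400,0:640]; d=cap['depth']; 
q=s['ee_rot']; W=np.eye(4); W[:3,:3]=R.from_quat([q[1],q[2],q[3],q[0]]).as_matrix(); W[:3,3]=s['eef_pos']; T=W@cap['mount']
P=np.stack([(u-cap['cx'])/cap['fx']*d,-(v-cap['cy'])/cap['fy']*d,-d],-1)@T[:3,:3].T+T[:3,3]
m=(d>0)&(v<270)&(v>35)&(abs(P[...,0]-520)<110)&(P[...,2]>70)&(P[...,2]<96)
cs,_=cv2.findContours(m.astype('uint8'),0,2); 
h=np.histogram(P[m][:,2],bins=range(70,97,2)); print(h)
xy=P[m][:,:2].astype('float32')
n,l=cv2.connectedComponents(m.astype('uint8')); k=np.bincount(l[l>0]).argmax(); xy=P[l==k][:,:2].astype('float32')
print(k,len(xy),cv2.minAreaRect(xy), xy.min(0),xy.max(0))
# edges per world y slice
for y in range(-160,70,20):
    t=xy[abs(xy[:,1]-y)<4]; 
    if len(t): print(y,t[:,0].min().round(1),t[:,0].max().round(1))
c=cap['color'].astype(int); 
def seg(n,k):
    p=P[k&(d>0)&(abs(P[...,0]-540)<90)]; print(n,len(p),np.median(p,0).round(1),np.percentile(p,[3,97],axis=0).round(1).tolist())
hsv=cv2.cvtColor(cap['color'],cv2.COLOR_RGB2HSV); H,S,V=[hsv[...,i] for i in range(3)]
box=(P[...,1]<60)&(P[...,1]>-200)&(P[...,2]>75)
seg('brass',(H>17)&(H<28)&(S>120)&(V>100)&box)
seg('orange',(H>6)&(H<16)&(S>180)&(V>120)&box)
seg('red',((H<5)|(H>174))&(S>150)&(V>90)&box&(P[...,2]>110))
E
```

```text
(array([   0,   48, 1707, 5301,  455,  423, 1540,  154,  971, 3157,  275,
         46,  121]), array([70, 72, 74, 76, 78, 80, 82, 84, 86, 88, 90, 92, 94, 96]))
1 13813 ((521.2713623046875, -56.10298156738281), (269.47509765625, 140.20758056640625), 85.33712768554688) [ 441.16574 -185.92903] [601.68054   83.380516]
-160 443.0 465.6
-140 444.3 584.0
-120 446.4 584.6
-100 447.1 586.8
-80 450.0 589.1
-60 451.0 591.2
-40 452.3 591.5
-20 454.7 593.6
0 455.5 595.7
20 457.5 597.7
40 459.4 599.4
60 460.5 599.9
brass 392 [522.8 -37.9 107.4] [[487.3, -189.8, 96.4], [538.4, -27.4, 122.0]]
orange 84 [483.5 -11.6  99.9] [[470.6, -17.5, 98.2], [495.6, -4.5, 105.0]]
red 335 [ 588.5 -114.1  172. ] [[569.2, -120.1, 169.0], [606.9, -109.5, 173.9]]
```

```bash
python3 -m jog '[{"tx":56,"ty":3,"tz":20,"ax":0,"ay":0,"az":0,"jaw":1},{"tx":56,"ty":3,"tz":20,"ax":0,"ay":0,"az":0,"jaw":1},{"tx":56,"ty":3,"tz":20,"ax":0,"ay":0,"az":0,"jaw":1},{"tx":56,"ty":3,"tz":20,"ax":0,"ay":0,"az":0,"jaw":1},{"tx":0,"ty":0,"tz":50,"ax":0,"ay":0,"az":0,"jaw":1}]' 30;  python3 -m jog '[{"tx":0,"ty":0,"tz":40,"ax":0,"ay":0,"az":0,"jaw":1},{"tx":0,"ty":0,"tz":40,"ax":0,"ay":0,"az":0,"jaw":1},{"tx":0,"ty":0,"tz":40,"ax":0,"ay":0,"az":0,"jaw":1},{"tx":0,"ty":0,"tz":38,"ax":0,"ay":0,"az":0,"jaw":1},{"tx":0,"ty":0,"tz":0,"ax":0,"ay":0,"az":0,"jaw":1}]'
python3 look.py w2 module,sink_grip,keeper,lug side
```

```text
time_s: 4.78
eef_pos: [539.0, 152.4, 241.6]
ee_rot: [0.001, 0.735, 0.678, 0.002]
force: [1.5, -0.4, -0.9]
grip_width: -0.002
grip_force: 0.0
time_s: 5.4
eef_pos: [537.0, 148.9, 81.3]
ee_rot: [-0.002, 0.737, 0.676, -0.002]
force: [0.5, -0.6, -0.0]
grip_width: -0.002
grip_force: 0.0
module 0.68 [308. 202.] [519.2  30.2  78. ] [516.6 161.1 131.5]
sink_grip 0.82 [302. 193.] [534.6  76.8 123. ] [531.5 166.8 157.7]
keeper 0.71 [306. 180.] [527.3 -52.5 114. ] [522.  161.7 189.6]
lug 0.5 [322. 195.]  [480.7   2.8  88.4]
```

```bash
python3 -m jog '[{"tx":0,"ty":1,"tz":-18,"ax":0,"ay":0,"az":0,"jaw":1},{"tx":-10,"ty":0,"tz":0,"ax":0,"ay":0,"az":0,"jaw":1},{"tx":-10,"ty":0,"tz":0,"ax":0,"ay":0,"az":0,"jaw":1},{"tx":-10,"ty":0,"tz":0,"ax":0,"ay":0,"az":0,"jaw":1},{"tx":-10,"ty":0,"tz":0,"ax":0,"ay":0,"az":0,"jaw":1}]';  python3 -m jog '[{"tx":-8,"ty":0,"tz":0,"ax":0,"ay":0,"az":0,"jaw":1},{"tx":-8,"ty":0,"tz":0,"ax":0,"ay":0,"az":0,"jaw":1},{"tx":-6,"ty":0,"tz":0,"ax":0,"ay":0,"az":0,"jaw":1},{"tx":-6,"ty":0,"tz":0,"ax":0,"ay":0,"az":0,"jaw":1},{"tx":-4,"ty":0,"tz":0,"ax":0,"ay":0,"az":0,"jaw":1}]'
```

```text
time_s: 6.28
eef_pos: [536.3, 109.4, 101.8]
ee_rot: [-0.0, 0.737, 0.676, 0.002]
force: [2.2, 8.9, 4.5]
grip_width: -0.002
grip_force: 4.7
time_s: 6.9
eef_pos: [533.6, 77.9, 101.8]
ee_rot: [-0.0, 0.737, 0.676, 0.002]
force: [3.0, 11.4, 4.6]
grip_width: 0.003
grip_force: 5.4
```

```bash
python3 -m jog '[{"tx":-2,"ty":0,"tz":0,"ax":0,"ay":0,"az":0,"jaw":1},{"tx":-2,"ty":0,"tz":0,"ax":0,"ay":0,"az":0,"jaw":1},{"tx":-2,"ty":0,"tz":0,"ax":0,"ay":0,"az":0,"jaw":1}]';  python3 -m jog '[{"tx":-1,"ty":0,"tz":0,"ax":0,"ay":0,"az":0,"jaw":1},{"tx":-1,"ty":0,"tz":0,"ax":0,"ay":0,"az":0,"jaw":1}]';python3 look.py t1 module,sink_grip,keeper,lug,catch_tip top
```

```text
time_s: 7.28
eef_pos: [533.1, 72.1, 101.8]
ee_rot: [-0.0, 0.737, 0.676, 0.002]
force: [2.0, 10.4, 5.6]
grip_width: -0.001
grip_force: 5.4
time_s: 7.52
eef_pos: [532.9, 69.9, 101.8]
ee_rot: [-0.0, 0.737, 0.676, 0.002]
force: [1.0, 8.5, 5.9]
grip_width: -0.007
grip_force: 4.1
module 0.79 [340. 185.] [541.2 -20.3  78. ] [530.  -18.2 134.1]
sink_grip 0.73 [334. 185.] [532.6   4.5 123. ] [529.4   4.9 138.7]
keeper 0.7 [333. 182.] [543.7   7.4 114. ] [478.5  14.5 431.5]
lug 0.57 [359. 206.]  [465.5 -86.8  83.6]
catch_tip 0.46 [353. 207.]  [460.6 -64.9  80.8]
```

```bash
python3 -m jog '[{"tx":-1,"ty":0,"tz":0,"ax":0,"ay":0,"az":0,"jaw":1},{"tx":-1,"ty":0,"tz":0,"ax":0,"ay":0,"az":0,"jaw":1}]';  python3 -m jog '[{"tx":-1,"ty":0,"tz":0,"ax":0,"ay":0,"az":0,"jaw":1}]'; python3 -m jog '[{"tx":-1,"ty":0,"tz":0,"ax":0,"ay":0,"az":0,"jaw":1}]';
```

```text
time_s: 8.07
eef_pos: [532.7, 68.4, 101.8]
ee_rot: [-0.0, 0.737, 0.676, 0.002]
force: [1.9, 15.0, 4.9]
grip_width: -0.003
grip_force: 7.9
time_s: 8.2
eef_pos: [532.7, 68.3, 101.8]
ee_rot: [-0.001, 0.737, 0.676, 0.003]
force: [4.4, 22.0, 4.9]
grip_width: 0.001
grip_force: 11.1
time_s: 8.32
eef_pos: [532.9, 68.3, 101.9]
ee_rot: [-0.001, 0.737, 0.676, 0.004]
force: [6.3, 28.4, 4.3]
grip_width: 0.001
grip_force: 14.1
```

```bash
python3 -m jog '[{"tx":15,"ty":0,"tz":0,"ax":0,"ay":0,"az":0,"jaw":1},{"tx":0,"ty":0,"tz":-50,"ax":0,"ay":0,"az":0,"jaw":1},{"tx":0,"ty":0,"tz":-50,"ax":0,"ay":0,"az":0,"jaw":1},{"tx":-30,"ty":0,"tz":-50,"ax":0,"ay":0,"az":0,"jaw":1},{"tx":-50,"ty":0,"tz":-30,"ax":0,"ay":0,"az":0,"jaw":1}]';  python3 -m jog '[{"tx":-55,"ty":0,"tz":0,"ax":0,"ay":0,"az":0,"jaw":1},{"tx":-55,"ty":0,"tz":0,"ax":0,"ay":0,"az":0,"jaw":1},{"tx":-55,"ty":0,"tz":0,"ax":0,"ay":0,"az":0,"jaw":1},{"tx":-20,"ty":0,"tz":0,"ax":0,"ay":0,"az":0,"jaw":1},{"tx":0,"ty":0,"tz":0,"ax":0,"ay":0,"az":0,"jaw":1}]'
cat > meas.py <<'E'
import sys
from h import *
C=np.array([521.3,-56.1]); ex=np.array([-.0813,-.9967]); ey=np.array([.9967,-.0813])
def dock(p): p=np.asarray(p); d=p[...,:2]-C; return np.stack([d@ex,d@ey,p[...,2]],-1)
s=sense(); cap=capture('wrist'); save(cap,sys.argv[1])
v,u=np.mgrid[0:400,0:640]; d=cap['depth']
q=s['ee_rot']; W=np.eye(4); W[:3,:3]=R.from_quat([q[1],q[2],q[3],q[0]]).as_matrix(); W[:3,3]=s['eef_pos']; T=W@cap['mount']
D=dock(np.stack([(u-cap['cx'])/cap['fx']*d,-(v-cap['cy'])/cap['fy']*d,-d],-1)@T[:3,:3].T+T[:3,3])
print('tcp dock',dock(s['eef_pos']).round(1))
hsv=cv2.cvtColor(cap['color'],cv2.COLOR_RGB2HSV); H,S,V=[hsv[...,i] for i in range(3)]
box=(d>0)&(abs(D[...,1])<95)&(abs(D[...,0])<190)&(D[...,2]>76)
def seg(n,k):
    p=D[k&box]
    if len(p): print(n,len(p),np.median(p,0).round(1),np.percentile(p,[3,97],axis=0).round(1).tolist())
seg('brass',(H>17)&(H<28)&(S>120)&(V>100)&(abs(D[...,1])<25)&(D[...,2]>110))
seg('orange',(H>6)&(H<16)&(S>180)&(V>120))
seg('red handle',((H<5)|(H>174))&(S>150)&(V>90)&(D[...,2]>100)&(D[...,1]>40))
seg('red tab',((H<5)|(H>174))&(S>150)&(V>70)&(D[...,2]>100)&(abs(D[...,1])<30))
for n in sys.argv[2].split(','):
    for p in place_of(n,'wrist')[:1]:
        w=world(cap,p['centre'],s); print(n,round(p['conf'],2),np.round(p['centre']),None if w is None else dock(w).round(1))
E
python3 meas.py w3 keeper,sink_grip,lug,catch_tip,claw_grip,lever_grip
```

```text
time_s: 8.95
eef_pos: [526.5, -0.1, 283.4]
ee_rot: [0.001, 0.736, 0.677, 0.001]
force: [0.1, -0.1, 0.0]
grip_width: -0.001
grip_force: 0.0
time_s: 9.57
eef_pos: [510.3, -184.5, 280.8]
ee_rot: [-0.001, 0.737, 0.675, -0.0]
force: [0.7, -0.4, 0.1]
grip_width: 0.003
grip_force: 0.0
tcp dock [128.9  -0.5 280.8]
brass 313 [ 40.6   1.  120.3] [[37.1, -12.2, 110.7], [44.3, 15.2, 122.2]]
orange 361 [ 18.1 -51.5  99.7] [[-24.9, -60.3, 95.3], [30.3, -29.4, 102.0]]
red handle 842 [ 54.2  71.8 172.1] [[49.2, 52.0, 168.1], [59.3, 90.3, 174.0]]
red tab 20 [144.3   7.2 143.7] [[121.0, -0.9, 142.2], [144.8, 17.7, 322.3]]
keeper 0.98 [324.  83.] [ 37.7   3.1 120.2]
lug 0.81 [278.  70.] [ 25.3 -40.2  99.8]
catch_tip 0.73 [264.  56.] [ 13.  -52.4  98.1]
claw_grip 0.89 [323. 194.] [125.6   1.5 170.1]
```

View pics/w3.png

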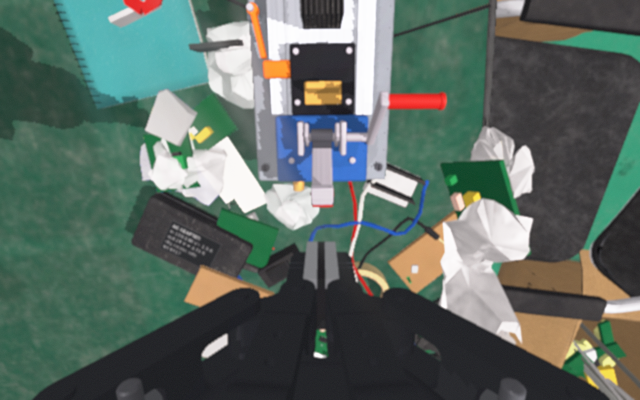

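```bash
python3 - <<'E'
import cv2
a=cv2.imread('pics/w3.png')
cv2.imwrite('pics/w3c.png',cv2.resize(a[0:110,220:400],None,fx=4.4,fy=4.4,interpolation=2))
E
```

```text
(no output)
```

View pics/w3c.png

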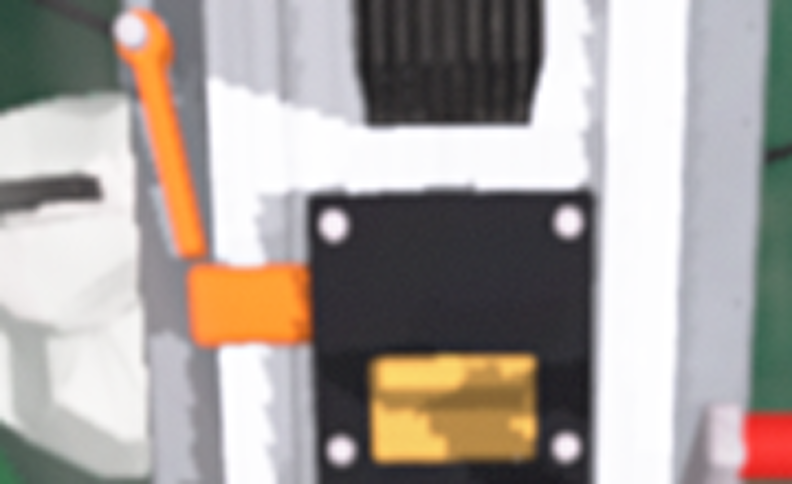

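```bash
python3 -m jog '[{"tx":-45,"ty":1,"tz":0,"ax":0,"ay":0,"az":0,"jaw":1},{"tx":0,"ty":0,"tz":45,"ax":0,"ay":0,"az":0,"jaw":1},{"tx":0,"ty":0,"tz":45,"ax":0,"ay":0,"az":0,"jaw":1},{"tx":0,"ty":0,"tz":36,"ax":0,"ay":0,"az":0,"jaw":1},{"tx":0,"ty":0,"tz":0,"ax":0,"ay":0,"az":0,"jaw":1}]';  python3 -m jog '[{"tx":8,"ty":0,"tz":0,"ax":0,"ay":0,"az":0,"jaw":1},{"tx":8,"ty":0,"tz":0,"ax":0,"ay":0,"az":0,"jaw":1},{"tx":8,"ty":0,"tz":0,"ax":0,"ay":0,"az":0,"jaw":1},{"tx":6,"ty":0,"tz":0,"ax":0,"ay":0,"az":0,"jaw":1},{"tx":6,"ty":0,"tz":0,"ax":0,"ay":0,"az":0,"jaw":1}]'; python3 -m jog '[{"tx":6,"ty":0,"tz":0,"ax":0,"ay":0,"az":0,"jaw":1},{"tx":6,"ty":0,"tz":0,"ax":0,"ay":0,"az":0,"jaw":1},{"tx":4,"ty":0,"tz":0,"ax":0,"ay":0,"az":0,"jaw":1},{"tx":4,"ty":0,"tz":0,"ax":0,"ay":0,"az":0,"jaw":1}]'; python3 meas.py w4 claw_grip,lever_grip,claw_tooth
```

```text
time_s: 10.55
eef_pos: [507.0, -227.7, 153.5]
ee_rot: [-0.002, 0.737, 0.676, -0.0]
force: [0.3, -0.1, 0.9]
grip_width: 0.001
grip_force: 0.0
time_s: 11.18
eef_pos: [511.7, -195.1, 157.4]
ee_rot: [0.004, 0.737, 0.676, -0.001]
force: [-4.5, -16.9, 16.6]
grip_width: -0.003
grip_force: 11.8
time_s: 11.68
eef_pos: [515.3, -183.9, 164.9]
ee_rot: [0.015, 0.737, 0.676, -0.004]
force: [-18.9, -48.9, 53.1]
grip_width: -0.001
grip_force: 32.7
tcp dock [127.9   4.4 164.9]
brass 913 [ 40.8   1.9 120.4] [[36.9, -12.2, 111.1], [44.5, 15.4, 122.2]]
orange 621 [ 17.5 -48.3  99.8] [[1.6, -56.1, 94.5], [27.0, -29.6, 101.3]]
red handle 2704 [ 36.1  71.7 156.6] [[30.8, 51.7, 152.6], [40.8, 90.4, 158.4]]
red tab 35 [122.1  -5.5 164.6] [[114.3, -8.3, 163.7], [123.0, 15.9, 204.5]]
claw_grip 0.86 [313. 234.] [107.1   1.1 179.5]
lever_grip 0.61 [464.  55.] [ 35.7  65.1 157.5]
claw_tooth 0.79 [311. 220.] [100.5   0.2 179.7]
```

View pics/w4.png

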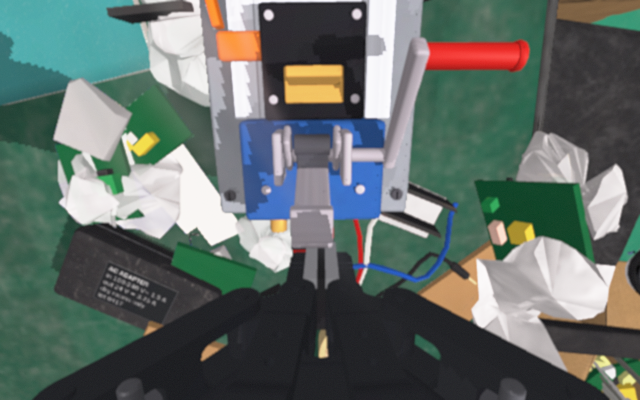

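```bash
python3 -m jog '[{"tx":-15,"ty":-3,"tz":0,"ax":0,"ay":0,"az":0,"jaw":1},{"tx":-20,"ty":0,"tz":0,"ax":0,"ay":0,"az":0,"jaw":1},{"tx":0,"ty":0,"tz":10,"ax":0,"ay":0,"az":0,"jaw":1},{"tx":0,"ty":0,"tz":0,"ax":0,"ay":0,"az":0,"jaw":1}]';   python3 meas.py w5 claw_grip,lever_grip
```

```text
time_s: 12.38
eef_pos: [506.0, -206.4, 143.6]
ee_rot: [-0.002, 0.737, 0.676, -0.0]
force: [0.2, 0.0, 0.9]
grip_width: -0.002
grip_force: 0.0
tcp dock [151.1  -3.  143.6]
brass 1445 [ 41.6   1.4 120.2] [[37.1, -12.3, 110.9], [44.6, 15.3, 122.3]]
orange 487 [ 29.7 -39.4  99.3] [[27.3, -52.7, 96.3], [31.7, -29.6, 101.2]]
red handle 1888 [ 47.7  71.5 163.5] [[46.0, 51.7, 159.0], [49.1, 90.4, 165.7]]
red tab 194 [135.3   4.6 155.3] [[132.0, -7.9, 153.6], [137.2, 9.3, 158.1]]
claw_grip 0.66 [327. 217.] [117.4  -0.5 175.3]
```

```bash
python3 -m jog '[{"tx":6,"ty":2,"tz":0,"ax":0,"ay":0,"az":0,"jaw":1},{"tx":6,"ty":0,"tz":0,"ax":0,"ay":0,"az":0,"jaw":1},{"tx":6,"ty":0,"tz":0,"ax":0,"ay":0,"az":0,"jaw":1}]'; python3 -m jog '[{"tx":6,"ty":0,"tz":0,"ax":0,"ay":0,"az":0,"jaw":1},{"tx":5,"ty":0,"tz":0,"ax":0,"ay":0,"az":0,"jaw":1}]';   python3 meas.py w5 claw_grip,lever_grip
```

```text
time_s: 12.9
eef_pos: [511.4, -193.3, 148.2]
ee_rot: [0.005, 0.737, 0.676, -0.002]
force: [-8.0, -25.4, 23.1]
grip_width: 0.001
grip_force: 13.2
time_s: 13.15
eef_pos: [510.9, -177.8, 145.0]
ee_rot: [-0.001, 0.737, 0.676, 0.0]
force: [-0.2, -0.4, 1.1]
grip_width: 0.002
grip_force: 0.1
tcp dock [122.2  -0.4 145. ]
brass 1063 [ 40.6   1.6 120.5] [[36.5, -12.4, 111.1], [44.4, 15.3, 122.3]]
orange 751 [ 13.4 -51.   99.8] [[-1.2, -56.8, 94.0], [29.6, -29.3, 101.6]]
red handle 3416 [ 36.1  71.9 156.8] [[30.8, 51.8, 153.5], [40.8, 90.6, 158.6]]
red tab 1840 [ 1.013e+02 -1.000e-01  1.793e+02] [[93.4, -8.7, 177.9], [108.8, 9.3, 180.5]]
claw_grip 0.57 [324. 235.] [ 94.8   1.1 178.8]
```

```bash
python3 -m jog '[{"tx":5,"ty":0,"tz":0,"ax":0,"ay":0,"az":0,"jaw":1},{"tx":5,"ty":0,"tz":0,"ax":0,"ay":0,"az":0,"jaw":1},{"tx":5,"ty":0,"tz":0,"ax":0,"ay":0,"az":0,"jaw":1}]'; python3 -m jog '[{"tx":5,"ty":0,"tz":0,"ax":0,"ay":0,"az":0,"jaw":1},{"tx":5,"ty":0,"tz":0,"ax":0,"ay":0,"az":0,"jaw":1},{"tx":0,"ty":0,"tz":0,"ax":0,"ay":0,"az":0,"jaw":1}]';   python3 meas.py w6 claw_grip,lever_grip,claw_tooth
```

```text
time_s: 13.68
eef_pos: [512.4, -163.5, 145.2]
ee_rot: [-0.0, 0.737, 0.676, -0.0]
force: [0.1, 0.7, 0.3]
grip_width: -0.002
grip_force: 0.0
time_s: 14.05
eef_pos: [513.3, -153.6, 145.3]
ee_rot: [-0.0, 0.737, 0.676, 0.0]
force: [-0.3, -0.0, 0.2]
grip_width: -0.001
grip_force: 0.0
tcp dock [ 9.780e+01 -1.000e-01  1.453e+02]
brass 540 [ 38.5   2.6 120.8] [[36.2, -11.7, 119.2], [41.6, 15.6, 122.3]]
orange 301 [-21.3 -57.9  99.6] [[-26.4, -62.0, 92.4], [-15.0, -56.3, 101.4]]
red handle 2880 [ 35.2  71.8 156.8] [[30.4, 51.8, 153.8], [40.5, 90.4, 158.5]]
red tab 2851 [ 63.2   0.6 182.7] [[54.9, -8.4, 175.2], [72.7, 9.4, 187.2]]
claw_grip 0.97 [321. 213.] [ 61.1   0.4 181.1]
lever_grip 0.63 [486. 128.] [ 34.3  65.  157.5]
claw_tooth 0.87 [320. 157.] [ 42.5   0.  176.9]
```

View pics/w6.png

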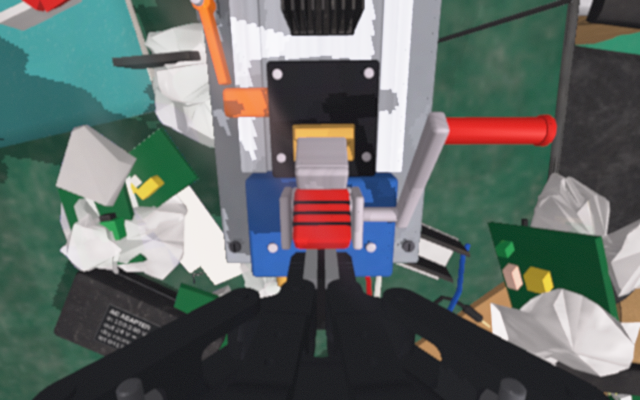

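```bash
python3 -m jog '[{"tx":0,"ty":0,"tz":-20,"ax":0,"ay":0,"az":0,"jaw":1},{"tx":-20,"ty":0,"tz":-25,"ax":0,"ay":0,"az":0,"jaw":1},{"tx":-20,"ty":0,"tz":-25,"ax":0,"ay":0,"az":0,"jaw":1},{"tx":-20,"ty":0,"tz":-20,"ax":0,"ay":0,"az":0,"jaw":1}]';   python3 meas.py w7 claw_grip,lever_grip,claw_tooth,keeper
```

```text
time_s: 14.75
eef_pos: [508.0, -214.5, 236.4]
ee_rot: [0.0, 0.737, 0.676, 0.0]
force: [-0.7, -0.8, -0.5]
grip_width: -0.002
grip_force: 0.0
tcp dock [159.   -0.4 236.4]
brass 172 [ 41.1  12.1 120.2] [[36.9, -13.2, 110.9], [44.5, 15.8, 122.2]]
orange 429 [ 22.8 -39.3  99.7] [[11.7, -54.2, 95.7], [31.3, -28.5, 103.2]]
red handle 1312 [ 36.7  71.7 156.8] [[31.4, 51.9, 153.0], [40.8, 90.6, 158.6]]
red tab 569 [ 26.3   0.6 140.6] [[22.7, -8.7, 128.0], [29.3, 10.2, 146.3]]
claw_grip 0.7 [322.   4.] [ 25.    1.2 144.3]
lever_grip 0.63 [428.  19.] [ 36.5  65.9 157.5]
keeper 0.94 [322.  39.] [ 42.4   1.6 130.3]
```

View pics/w7.png

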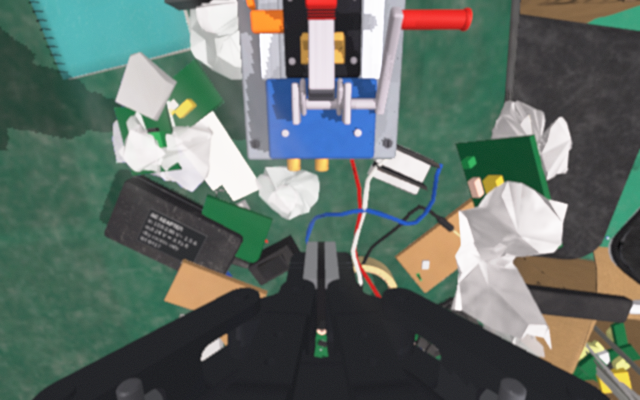

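```bash
python3 -m jog '[{"tx":50,"ty":25,"tz":0,"ax":0,"ay":0,"az":0,"jaw":1},{"tx":50,"ty":25,"tz":0,"ax":0,"ay":0,"az":0,"jaw":1},{"tx":50,"ty":22,"tz":0,"ax":0,"ay":0,"az":0,"jaw":1},{"tx":0,"ty":0,"tz":45,"ax":0,"ay":0,"az":0,"jaw":1},{"tx":0,"ty":0,"tz":48,"ax":0,"ay":0,"az":0,"jaw":1}]';  python3 -m jog '[{"tx":0,"ty":0,"tz":0,"ax":0,"ay":0,"az":0,"jaw":1},{"tx":-10,"ty":0,"tz":-2,"ax":0,"ay":0,"az":0,"jaw":1},{"tx":-8,"ty":0,"tz":-6,"ax":0,"ay":0,"az":0,"jaw":1},{"tx":-8,"ty":0,"tz":-7,"ax":0,"ay":0,"az":0,"jaw":1}]'; python3 -m jog '[{"tx":-10,"ty":0,"tz":-4,"ax":0,"ay":0,"az":0,"jaw":1},{"tx":-11,"ty":0,"tz":-4,"ax":0,"ay":0,"az":0,"jaw":1}]'; python3 meas.py w8 lever_grip
```

```text
time_s: 15.62
eef_pos: [592.4, -68.6, 140.2]
ee_rot: [-0.0, 0.736, 0.677, -0.0]
force: [0.6, 0.3, -0.4]
grip_width: -0.0
grip_force: 0.0
time_s: 16.12
eef_pos: [591.3, -96.9, 160.3]
ee_rot: [0.002, 0.737, 0.676, 0.001]
force: [0.9, 1.2, 1.0]
grip_width: -0.0
grip_force: 0.9
time_s: 16.38
eef_pos: [588.6, -118.4, 166.0]
ee_rot: [0.0, 0.737, 0.676, 0.0]
force: [0.8, -0.1, -0.1]
grip_width: -0.002
grip_force: 0.3
tcp dock [ 56.6  72.2 166. ]
brass 101 [ 39.2  12.5 120.9] [[36.0, 9.4, 114.2], [41.7, 16.5, 122.6]]
orange 1296 [ 16.1 -49.5  99.5] [[-28.7, -59.5, 92.2], [29.3, -31.3, 101.2]]
red handle 23 [ 66.9  51.5 175.9] [[43.8, 50.4, 173.6], [67.5, 58.1, 212.8]]
red tab 815 [ 28.9   3.1 144.3] [[24.1, -7.4, 130.9], [34.2, 10.5, 146.1]]
```

```bash
python3 -m jog '[{"tx":-8,"ty":0,"tz":0,"ax":0,"ay":0,"az":0,"jaw":1},{"tx":-8,"ty":0,"tz":0,"ax":0,"ay":0,"az":0,"jaw":1},{"tx":-8,"ty":0,"tz":1,"ax":0,"ay":0,"az":0,"jaw":1},{"tx":-7,"ty":0,"tz":3,"ax":0,"ay":0,"az":0,"jaw":1},{"tx":-7,"ty":0,"tz":3,"ax":0,"ay":0,"az":0,"jaw":1}]';  python3 -m jog '[{"tx":-6,"ty":0,"tz":3,"ax":0,"ay":0,"az":0,"jaw":1},{"tx":0,"ty":0,"tz":0,"ax":0,"ay":0,"az":0,"jaw":1}]';  python3 meas.py w9 lever_grip,claw_grip
```

```text
time_s: 17.1
eef_pos: [585.3, -155.5, 158.0]
ee_rot: [-0.0, 0.737, 0.676, 0.0]
force: [0.3, 0.7, 1.0]
grip_width: 0.002
grip_force: 0.6
time_s: 17.35
eef_pos: [584.7, -161.4, 154.9]
ee_rot: [-0.0, 0.737, 0.676, -0.0]
force: [-0.5, 1.7, 0.2]
grip_width: 0.0
grip_force: 0.5
tcp dock [ 99.8  71.8 154.9]
brass 126 [ 39.4  13.2 120.9] [[36.9, 9.6, 119.7], [41.5, 16.4, 122.6]]
orange 2300 [  6.5 -52.9  99.6] [[-25.9, -60.1, 92.3], [29.7, -32.3, 101.3]]
red handle 15 [ 92.1  58.5 175.7] [[91.6, 58.3, 171.6], [92.6, 58.7, 181.1]]
red tab 1113 [ 38.1   2.8 144.7] [[32.9, -7.6, 131.7], [43.1, 10.4, 146.5]]
claw_grip 0.57 [178. 127.] [ 36.8   6.6 145.1]
```

View pics/w9.png

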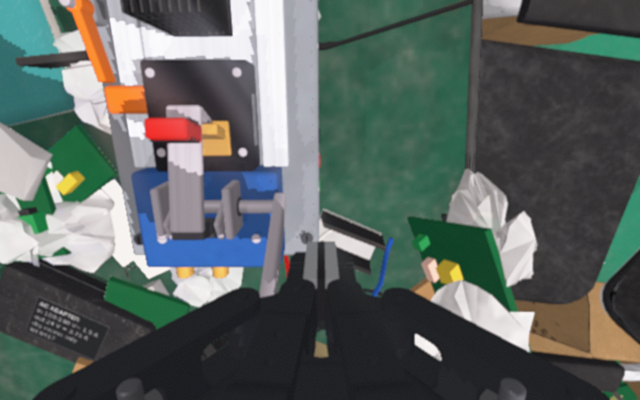

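```bash
python3 -m jog '[{"tx":-6,"ty":0,"tz":4,"ax":0,"ay":0,"az":0,"jaw":1},{"tx":-6,"ty":0,"tz":4,"ax":0,"ay":0,"az":0,"jaw":1},{"tx":-5,"ty":0,"tz":4,"ax":0,"ay":0,"az":0,"jaw":1},{"tx":0,"ty":0,"tz":0,"ax":0,"ay":0,"az":0,"jaw":1}]'; python3 meas.py w10 claw_grip; python3 -m jog '[{"tx":5,"ty":0,"tz":-20,"ax":0,"ay":0,"az":0,"jaw":1},{"tx":0,"ty":0,"tz":-35,"ax":0,"ay":0,"az":0,"jaw":1},{"tx":-30,"ty":0,"tz":0,"ax":0,"ay":0,"az":0,"jaw":1},{"tx":0,"ty":0,"tz":0,"ax":0,"ay":0,"az":0,"jaw":1}]';  python3 meas.py w11 lever_grip,claw_grip
```

```text
time_s: 18.0
eef_pos: [583.2, -178.5, 142.8]
ee_rot: [-0.0, 0.737, 0.676, -0.0]
force: [0.4, 1.0, -0.2]
grip_width: -0.005
grip_force: 0.8
tcp dock [116.9  71.7 142.8]
brass 205 [ 39.7  14.  120.8] [[37.4, 9.3, 111.0], [43.3, 16.8, 122.4]]
orange 1929 [ 18.7 -49.9  99.7] [[-6.2, -56.7, 92.6], [30.6, -33.1, 101.3]]
red handle 26 [109.2  58.4 168.2] [[104.1, 58.2, 159.9], [109.6, 59.5, 183.5]]
red tab 1442 [ 40.3   3.1 144.9] [[35.6, -7.5, 130.9], [45.0, 10.5, 146.6]]
claw_grip 0.64 [162.  97.] [ 41.    6.9 145.5]
time_s: 18.6
eef_pos: [580.9, -204.4, 198.4]
ee_rot: [0.0, 0.737, 0.675, -0.0]
force: [0.4, 1.0, -0.5]
grip_width: -0.0
grip_force: 0.0
tcp dock [143.   71.5 198.4]
brass 85 [ 39.4  13.2 121.1] [[37.5, 9.6, 119.6], [41.7, 16.3, 122.7]]
orange 1024 [ 22.4 -44.3  99.7] [[4.8, -54.9, 93.8], [30.9, -30.8, 101.1]]
red handle 1626 [ 99.8  72.  178.7] [[95.6, 51.9, 176.1], [105.2, 91.0, 180.5]]
red tab 850 [ 36.5   1.3 144.3] [[30.9, -8.5, 131.8], [40.9, 10.3, 146.2]]
lever_grip 0.63 [315. 163.] [ 98.6  69.2 178.9]
claw_grip 0.65 [210.  51.] [ 41.    9.3 140.6]
```

```bash
python3 -m jog '[{"tx":35,"ty":0,"tz":-10,"ax":0,"ay":0,"az":0,"jaw":1},{"tx":34,"ty":0,"tz":0,"ax":0,"ay":0,"az":0,"jaw":1},{"tx":0,"ty":0,"tz":0,"ax":0,"ay":0.157,"az":0,"jaw":1},{"tx":0,"ty":0,"tz":0,"ax":0,"ay":0.157,"az":0,"jaw":1},{"tx":0,"ty":0,"tz":0,"ax":0,"ay":0.157,"az":0,"jaw":1}]'; python3 -m jog '[{"tx":0,"ty":0,"tz":0,"ax":0,"ay":0.157,"az":0,"jaw":1},{"tx":0,"ty":0,"tz":0,"ax":0,"ay":0.157,"az":0,"jaw":1},{"tx":0,"ty":0,"tz":0,"ax":0,"ay":0,"az":0,"jaw":1}]';  python3 meas.py w12 lever_grip,claw_grip; python3 -c "from rig import sense;print(sense()['joints'].round(2))"
```

```text
time_s: 19.38
eef_pos: [587.4, -133.4, 208.7]
ee_rot: [-0.159, 0.716, 0.658, 0.174]
force: [0.7, -0.1, -1.3]
grip_width: -0.001
grip_force: 0.0
time_s: 19.75
eef_pos: [586.7, -134.8, 206.4]
ee_rot: [-0.26, 0.682, 0.624, 0.281]
force: [-1.1, -0.2, -0.5]
grip_width: -0.001
grip_force: 0.0
tcp dock [ 73.1  71.6 206.4]
brass 154 [ 42.6  13.3 118. ] [[38.1, 8.5, 110.6], [45.0, 16.7, 122.0]]
orange 779 [ 20.2 -49.3  99.9] [[-24.7, -59.5, 94.1], [31.3, -30.2, 101.8]]
red handle 129 [104.7  71.5 179.1] [[101.5, 69.0, 175.5], [110.6, 73.6, 234.5]]
red tab 765 [ 39.5   1.  141.9] [[14.0, -10.5, 105.3], [43.9, 10.2, 146.2]]
lever_grip 0.95 [312. 327.] [107.8  68.8 238.1]
claw_grip 0.87 [226. 244.] [ 40.7   4.4 141.9]
[-0.68  0.67  1.2   0.63  1.74 -0.64]
```

```bash
python3 -m jog '[{"tx":-8,"ty":0,"tz":16,"ax":0,"ay":0,"az":0,"jaw":1},{"tx":-12,"ty":0,"tz":0,"ax":0,"ay":0,"az":0,"jaw":1},{"tx":-8,"ty":0,"tz":0,"ax":0,"ay":0,"az":0,"jaw":1},{"tx":-8,"ty":0,"tz":-2,"ax":0,"ay":0,"az":0,"jaw":1},{"tx":-8,"ty":0,"tz":-2,"ax":0,"ay":0,"az":0,"jaw":1}]'; python3 -m jog '[{"tx":-8,"ty":0,"tz":-1,"ax":0,"ay":0,"az":0,"jaw":1},{"tx":-8,"ty":0,"tz":0,"ax":0,"ay":0,"az":0,"jaw":1},{"tx":-8,"ty":0,"tz":0,"ax":0,"ay":0,"az":0,"jaw":1},{"tx":-8,"ty":0,"tz":1,"ax":0,"ay":0,"az":0,"jaw":1},{"tx":-6,"ty":0,"tz":2,"ax":0,"ay":0,"az":0,"jaw":1}]';  python3 meas.py w13 lever_grip,claw_grip
```

```text
time_s: 20.52
eef_pos: [585.4, -157.5, 168.9]
ee_rot: [-0.258, 0.681, 0.625, 0.282]
force: [-0.4, 0.4, 3.7]
grip_width: 0.0
grip_force: 1.3
time_s: 21.15
eef_pos: [582.9, -182.4, 139.7]
ee_rot: [-0.259, 0.681, 0.625, 0.282]
force: [0.7, 0.4, 1.1]
grip_width: -0.002
grip_force: 0.5
tcp dock [120.9  71.7 139.7]
brass 52 [ 40.2  14.  121.4] [[37.3, 9.9, 120.0], [42.2, 16.6, 122.5]]
orange 784 [ 23.3 -48.1  99.7] [[-11.5, -57.0, 94.0], [31.7, -31.2, 101.3]]
red tab 670 [ 46.1   2.7 144.4] [[40.0, -7.4, 128.2], [48.6, 10.4, 146.3]]
lever_grip 0.55 [216. 157.] [ 50.5   6.7 126.3]
claw_grip 0.89 [206. 139.] [ 47.8   5.1 141. ]
```

```bash
python3 -m jog '[{"tx":-6,"ty":0,"tz":2,"ax":0,"ay":0,"az":0,"jaw":1},{"tx":-6,"ty":0,"tz":3,"ax":0,"ay":0,"az":0,"jaw":1},{"tx":-5,"ty":0,"tz":3,"ax":0,"ay":0,"az":0,"jaw":1}]'; python3 -m jog '[{"tx":-4,"ty":0,"tz":2,"ax":0,"ay":0,"az":0,"jaw":1},{"tx":-2,"ty":0,"tz":1,"ax":0,"ay":0,"az":0,"jaw":1}]';  python3 -m jog '[{"tx":-2,"ty":0,"tz":1,"ax":0,"ay":0,"az":0,"jaw":1}]'
```

```text
time_s: 21.68
eef_pos: [582.5, -188.7, 122.1]
ee_rot: [-0.259, 0.681, 0.625, 0.282]
force: [-0.2, 0.2, 0.1]
grip_width: -0.001
grip_force: 0.1
time_s: 21.92
eef_pos: [582.3, -190.7, 116.0]
ee_rot: [-0.259, 0.681, 0.625, 0.282]
force: [0.1, 0.1, -0.4]
grip_width: -0.002
grip_force: 0.0
time_s: 22.05
eef_pos: [582.3, -191.4, 114.2]
ee_rot: [-0.258, 0.681, 0.625, 0.282]
force: [-0.0, 0.3, 0.1]
grip_width: -0.003
grip_force: 0.0
```

```bash
python3 -m jog '[{"tx":-3,"ty":0,"tz":0,"ax":0,"ay":0,"az":0,"jaw":1},{"tx":-3,"ty":0,"tz":0,"ax":0,"ay":0,"az":0,"jaw":1}]'; python3 -m jog '[{"tx":20,"ty":0,"tz":0,"ax":0,"ay":0,"az":0,"jaw":1},{"tx":30,"ty":0,"tz":0,"ax":0,"ay":0,"az":0,"jaw":1},{"tx":40,"ty":0,"tz":-30,"ax":0,"ay":0,"az":0,"jaw":1},{"tx":20,"ty":0,"tz":-40,"ax":0,"ay":-0.157,"az":0,"jaw":1},{"tx":0,"ty":0,"tz":-20,"ax":0,"ay":-0.157,"az":0,"jaw":1}]';  python3 -m jog '[{"tx":0,"ty":-20,"tz":0,"ax":0,"ay":-0.157,"az":0,"jaw":1},{"tx":0,"ty":-20,"tz":0,"ax":0,"ay":-0.157,"az":0,"jaw":1},{"tx":-40,"ty":-20,"tz":0,"ax":0,"ay":-0.157,"az":0,"jaw":1},{"tx":-40,"ty":-10,"tz":0,"ax":0,"ay":0,"az":0,"jaw":1},{"tx":-20,"ty":0,"tz":0,"ax":0,"ay":0,"az":0,"jaw":1}]';python3 meas.py w14 lever_grip,claw_grip,claw_tooth,keeper,lug,catch_tip
```

```text
time_s: 22.3
eef_pos: [582.1, -192.2, 113.2]
ee_rot: [-0.262, 0.678, 0.625, 0.285]
force: [-4.2, 22.8, 24.0]
grip_width: 0.001
grip_force: 16.1
time_s: 22.92
eef_pos: [583.7, -180.0, 256.8]
ee_rot: [-0.153, 0.717, 0.658, 0.171]
force: [0.5, -1.0, -1.1]
grip_width: 0.001
grip_force: 0.0
time_s: 23.55
eef_pos: [504.6, -273.3, 247.9]
ee_rot: [0.001, 0.737, 0.676, 0.0]
force: [-0.1, 0.2, 0.3]
grip_width: 0.003
grip_force: 0.0
tcp dock [217.9   1.  247.9]
red handle 611 [150.8  72.5 115.5] [[145.5, 52.0, 112.6], [155.0, 90.5, 117.3]]
lever_grip 0.93 [398. 110.] [149.9  64.8 116.2]
```

View pics/w14.png

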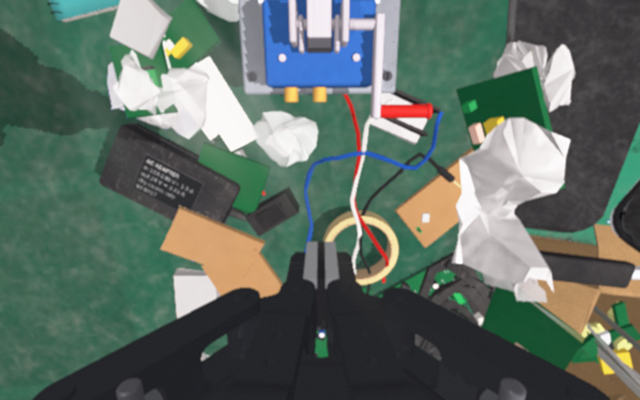

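```bash
python3 -m jog '[{"tx":50,"ty":0,"tz":-20,"ax":0,"ay":0,"az":0,"jaw":1},{"tx":50,"ty":0,"tz":-20,"ax":0,"ay":0,"az":0,"jaw":1},{"tx":0,"ty":0,"tz":0,"ax":0,"ay":0,"az":0,"jaw":1}]';python3 meas.py w15 lever_grip,claw_grip,claw_tooth,keeper,lug,catch_tip
python3 - <<'E'
import cv2
a=cv2.imread('pics/w15.png')
cv2.imwrite('pics/w15c.png',cv2.resize(a[0:200,210:470],None,fx=3,fy=3,interpolation=2))
E
```

```text
time_s: 24.28
eef_pos: [514.5, -169.4, 289.3]
ee_rot: [0.002, 0.735, 0.678, 0.001]
force: [0.1, -0.4, 0.9]
grip_width: 0.002
grip_force: 0.0
tcp dock [113.5   2.4 289.3]
brass 78 [ 39.8  12.4 120.6] [[37.1, -13.4, 112.8], [44.3, 16.1, 122.2]]
orange 257 [ 19.5 -45.3  99.9] [[-24.8, -58.5, 97.0], [42.6, -9.8, 142.5]]
red handle 370 [149.2  71.3 115.3] [[145.1, 52.0, 112.1], [154.5, 90.4, 116.9]]
red tab 257 [ 45.5  -0.3 144.6] [[40.7, -8.8, 143.1], [49.7, 9.1, 146.1]]
lever_grip 0.66 [382. 212.] [147.5  65.7 115.8]
claw_grip 0.8 [323. 108.] [ 43.7   4.7 145. ]
claw_tooth 0.61 [319. 105.] [ 41.1   1.2 143.3]
keeper 0.7 [318. 101.] [3.840e+01 1.000e-01 1.256e+02]
catch_tip 0.67 [263.  76.] [ 14.2 -52.8  94.6]
```

View pics/w15c.png

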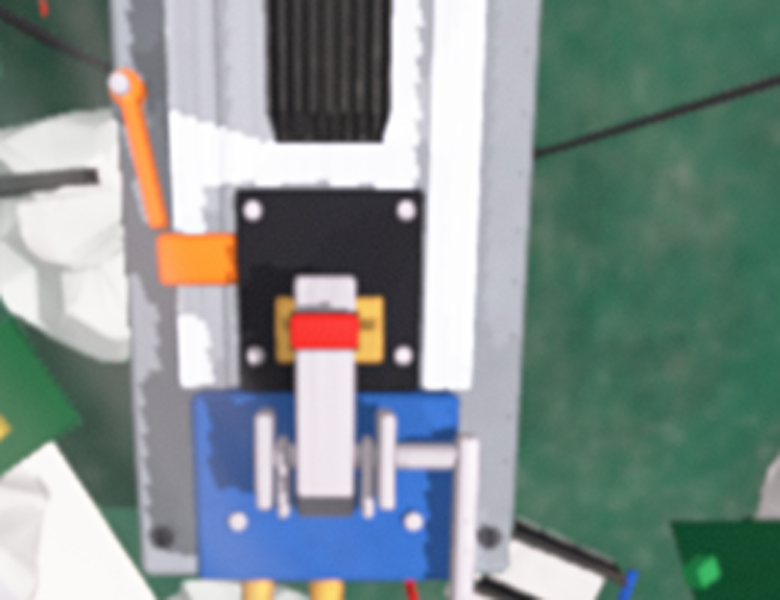

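```bash
python3 -c "
from rig import finish_job;print(finish_job())"
```

```text
the job is handed in; nothing more can be done
None
```

The module is home with the catch behind its lug, the claw is hooked over the keeper (about 3 mm spring stretch), the lever is fully down, and I handed the job in at 24.3 s. My first try at swinging the claw jammed on its tab with a wrist force of about 75 N, mostly through the fingertips: under the 120 N wrist limit, but I couldn't confirm it stayed under the 40 N pressing limit.

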